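# Put the dry brush and scraper back in their shaped tray

## Task

The flat brush and the scraper are dry: take each off the sloping drying rack and lay it in the tray compartment cut to its own outline, same side up as on the rack, so that the whole tool lies flat on the compartment's floor. Set them down rather than dropping them, and leave the jar, the tape roll and the bowl where they stand.

Things in the scene. Friction and masses are not known exactly. Their poses are not given: they have to be found in the camera images.
- brush: flat paint brush, dark wood handle, steel ferrule; 195 mm long, 70 g. Origin: on its flat underside's centre line, near the balance point; x towards the bristles, z out of the upper face. Handle x -95 to 32, 20 x 16; ferrule x 29 to 59, 38 x 14; rigid bristle head x 56 to 100, 40 wide x 10 thick. Starts flat on the rack, head up the slope. Grip across the handle near x -12.
- scraper: flat scraper, wood handle, wide steel blade; 185 mm long, 90 g. Origin: centre line of its flat underside, near the centre of mass; x towards the blade, z out of the upper face. Handle x -95 to 32, 22 wide, 18 thick; blade x 25 to 90, 60 wide, 4 thick. Starts flat on the board 100 to 140 beside the brush, on either side of it, blade up the slope. Grip across the handle near x -12.
- brush_tip (a point): middle of the bristle end of the brush, 100 along x from the brush's origin, 5 above its underside
- scraper_tip (a point): middle of the blade's edge, 90 along x from the scraper's origin, 2 above its underside
- rack: fixed plywood drying rack. Origin: on the table under the board's middle, z vertical. The board, 300 mm in rack x by 240 up the slope, rises towards rack +y at 32 degrees from level; a lip 10 high runs along its low edge, within 2 mm of the tools' butts. Come in square to the board, under the lamp bar, and back out the same way by less than 110 mm, then away towards rack -y.
- board_mid (a point): middle of the rack board's top face, 80 mm above the table, straight above the rack's origin
- lamp_bar (a point): middle of the fixed level lamp bar that hangs over the tools' handles: 340 mm long in rack x, 20 wide in rack y, 14 high, its underside 255 above the table, on one 14 mm square upright post at rack x 178, y -15. It leaves no room for a gripper pointing straight down at the handles' middles, nor to lift a tool straight up
- tray: fixed low tray, 215 mm (x) by 204 (y), black rim 22 high, floor 4 above the table. Grey filler blocks, tops 18 above the table, leave two tool-shaped compartments side by side along tray x, a 6 wide divider between, about 4 of room all round each tool, the one head end beside the other handle end. Origin: centre of the underside, z up. Brush: tray y -50, head to +x; scraper: y +50, blade to -x.
- brush_place (a point): point on the brush compartment's floor, at tray (-2.5, -50, 4) mm, where the brush's origin belongs, brush x along tray +x. Head slot 48 wide, handle slot 28 wide, 203 long in all; between them a finger well, 94 wide, from 40 mm behind this point to 26 ahead
- scraper_place (a point): point on the scraper compartment's floor, at tray (2.5, 50, 4) mm, where the scraper's origin belongs, scraper x along tray -x. Blade slot 68 wide, handle slot 30 wide, 193 long in all; between them a finger well, 94 wide, from 40 mm behind this point to 20 ahead
- jar: bystander: closed white jar with a steel cap, 64 across, 100 high, origin at the centre of its underside
- tape_roll: bystander: empty cardboard tape roll lying flat, 76 across, 24 high, origin at the centre of its underside
- bowl: bystander: white bowl, 124 across, 55 high, origin at the centre of its underside
There are look-alikes about, which are no part of the job. Several things have the shape of the brush; the one meant has the colours described above.

How it is judged (in metres and radians):
At the end, for the whole second after the job is handed in: Brush and scraper each lie at rest in their own compartment, head at its head end, same side up: origin within 8 mm along and 7 mm across of its place point and less than 3 mm above the floor, tilted less than 0.05 rad, in line with the tray within 0.12 rad (x of brush in the frame of tray between -0.0105 and 0.0055 m and y of brush in the frame of tray between -0.057 and -0.043 m and z of each of brush, scraper in the frame of tray below 0.007 m and x of brush_tip in the frame of tray above 0.08 m and angle between each of brush, scraper's own z axis and vertical below 0.05 rad and angle between the x axis of each of brush, scraper and the x axis of tray, either way round below 0.12 rad and linear speed of each of brush, scraper below 0.02 m/s and x of scraper in the frame of tray between -0.0055 and 0.0105 m and y of scraper in the frame of tray between 0.043 and 0.057 m and x of scraper_tip in the frame of tray below -0.07 m); the robot touches nothing.
It fails at once if the brush was dropped or thrown (moved freely, out of the fingers, faster than 0.6 m/s: a fall of about 18 mm) (contact force between the fingers and brush below 0.01 N and linear speed of brush above 0.6 m/s).
It fails at once if the scraper was dropped or thrown (moved freely, out of the fingers, faster than 0.6 m/s: a fall of about 18 mm) (contact force between the fingers and scraper below 0.01 N and linear speed of scraper above 0.6 m/s).
It fails at once if the jar was moved more than 20 mm (distance of jar from where it was at the start of the episode above 0.02 m).
It fails at once if the tape roll was moved more than 20 mm (distance of tape_roll from where it was at the start of the episode above 0.02 m).
It fails at once if the bowl was moved more than 20 mm (distance of bowl from where it was at the start of the episode above 0.02 m).
It also fails if it takes over 59 s, if anything falls off the work surface, if the arm or the gripper's body presses on something with over 40 N, if the wrist force passes 120 N, or if a joint passes its speed limit or range.

## Robot

A 6-joint arm with a two-finger parallel gripper is mounted at the origin on the work surface. World frame = base frame: x ahead of the robot, y to its left, z up, the work surface at z = 0. Lengths are in mm, angles in rad, forces in N, time in s.
With the tool pointing down it reaches from about 400 to 925 mm from the base axis. Payload 12.5 kg.
Tool frame: the origin (TCP) lies between the finger pads; the fingertips stand env.tip_extent ahead of it and the grasp point (between the pads) lies 11 mm behind it (env.tip_extent is the distance from the TCP to the fingertips, in mm); z points along the fingers, y is the line along which they close (so a half turn about z gives the same grasp; the last joint's range is limited). The gripper opens to 95 mm and grips with 3 to 60 N. Pads are 20 mm wide; open, the fingers measure 119 mm over their backs; the gripper's body (75 mm by 180 mm) begins 59 mm behind the grasp point.
Start: joints at [-1.357, 0.491, 1.559, -0, 1.092, -0.106], TCP at [196.508, -593.321, 222.661] pointing down, gripper open.
Joint ranges: [-3.1, 3.1], [-0.84, 2.19], [0.05, 2.79], [-1.13, 4.28], [0.06, 2.93], [-2.69, 2.69]. Speed limits (rad/s): [2.22, 2.22, 2.79, 3.14, 3.14, 3.14].

## Interface

Orientations are given as [roll, pitch, yaw] about the fixed x, y, z axes, in that order (R = Rz(yaw) Ry(pitch) Rx(roll)).
In Python, from cell import env gives the robot as it stands.
- The arm moves only by the tool carry_out, never from a script. Its argument "motion" is a list of rows, each a list of 5 numbers: the shift along the tool's x, y, z in mm, then the turn about the tool's z in degrees, then the closure, from 0 (fully open) to 1 (shut). A call has 1 to 12 rows; each row shifts and turns the commanded pose from where the row before left it, along the tool's axes as they then stand; what a row does not reach is not made up. A row lasts 1/10 s, in which the tool goes at most 50 mm and 8.59 degrees, less where a joint would pass 70% of its speed; a pose out of reach is approached as far as the arm can. A call with a gripper value outside its range is refused whole. The fingers move at their own pace and stop on an object; the grip force is fixed at half the most. Time passes only in rows, so rows that do not move let the fingers close. It gives the time, the measured TCP pose, the force, the opening and the grip force at its end, in the units of the state.
- env.state(): the state, without advancing time (a new reading comes with each control period).
- env.read_camera(name): name is "side" or "top" or "wrist"; returns a dict with "color" (480x640x3 uint8, red, green, blue), "K" (3x3 intrinsics, pixels), "R" (3x3) and "t" (3): a world point X has camera coordinates R X + t; the wrist camera has in their place "hand_eye" (4x4, takes a point from camera to tool coordinates, whose origin is the TCP and whose axes are the flange's). Camera axes: x right, y down, z forward; pixel columns grow to the right and rows downward; lengths in mm; the calibration is good to about 2 mm. A picture is of the moment at which its call begins: read the wrist's pose just before it. There is no depth.
- env.job_done(): hands the job in; it is judged then, once.
The state is a dict: "t": time; "joints": joint angles; "qvel": joint speeds; "tau": joint torques, N m; "eef_pos": TCP position; "tcp_rot": TCP orientation; "ft_force": force on the tool from outside, world axes, zero at the start; "moment": the same for the moment, N m; "opening": opening from 0.0 (shut) to 1.0 (fully open); "grip_force": force on a finger pad.
Only numpy, scipy, OpenCV 4.12 (cv2) and the standard library are available. Lean on these libraries where they do the work, as an engineer would, in place of code of your own. Each camera call takes 0.05 s, during which the arm holds its last target. There are 200 camera calls.

## Working session

There is one attempt and no reset: what is moved stays moved. The work goes in short steps, Python scripts to look and compute and a tool call to move; the robot and the scene stay as the last step left them, time stands still between calls to the robot, and variables do not carry over. Pictures are saved under pics/ and viewed, at most 10 in all, crops included, and the job is handed in when it is done.

Besides the shell and the picture viewer there is one more tool, called after ">>>" as name(argument=value, ...), one argument or row to a line, values as JSON. carry_out: Moves the arm, as the interface text tells. Its arguments: {"type":"object","properties":{"motion":{"type":"array"}},"required":["motion"]}

```bash
ls; mkdir -p pics
python3 - <<'E'
from cell import env
import cv2,pickle
s=env.state();print(s['eef_pos'],s['tcp_rot'],s['t'],env.tip_extent,s['opening'])
d={}
for n in("top","side","wrist"):
    c=env.read_camera(n);d[n]=c;cv2.imwrite(f'pics/{n}0.png',c['color'][:,:,::-1])
    print(n,c['K'].tolist(),(c.get('hand_eye') if n=='wrist' else (-c['R'].T@c['t'],c['R'])))
pickle.dump(d,open('d0.pkl','wb'))
E
```

```text
pics
[ 196.44118865 -593.08032915  222.06785752] [-3.14050080e+00 -1.05304678e-04  3.19825754e-01] 0.0 8.0 0.9996684583089074
top [[444.91605486022127, 0.0, 318.06647009369897], [0.0, 444.91605486022127, 246.3223068012236], [0.0, 0.0, 1.0]] (array([ 293.57101907,  -81.61418628, 1446.66327015]), array([[-0.02803163, -0.99942447, -0.01910367],
       [-0.98764278,  0.03063906, -0.15369768],
       [ 0.15419454,  0.0145592 , -0.98793323]]))
side [[479.8442956828595, 0.0, 315.9841598457155], [0.0, 479.8442956828595, 245.48753920884442], [0.0, 0.0, 1.0]] (array([ 294.41894145,  663.03194089, 1039.53842218]), array([[-0.96155851, -0.2744519 ,  0.00902114],
       [-0.21299439,  0.7246983 , -0.65532112],
       [ 0.17331652, -0.63205105, -0.75529653]]))
wrist [[351.31376621612935, 0.0, 319.80139348573476], [0.0, 351.31376621612935, 234.21449821947337], [0.0, 0.0, 1.0]] [[ 3.06563093e-04 -9.60168785e-01 -2.79420490e-01  7.83549812e+01]
 [ 9.99999953e-01  3.00767079e-04  6.36170872e-05 -1.13796501e-01]
 [ 2.29573434e-05 -2.79420497e-01  9.60168832e-01 -1.62160259e+02]
 [ 0.00000000e+00  0.00000000e+00  0.00000000e+00  1.00000000e+00]]
```

View pics/top0.png

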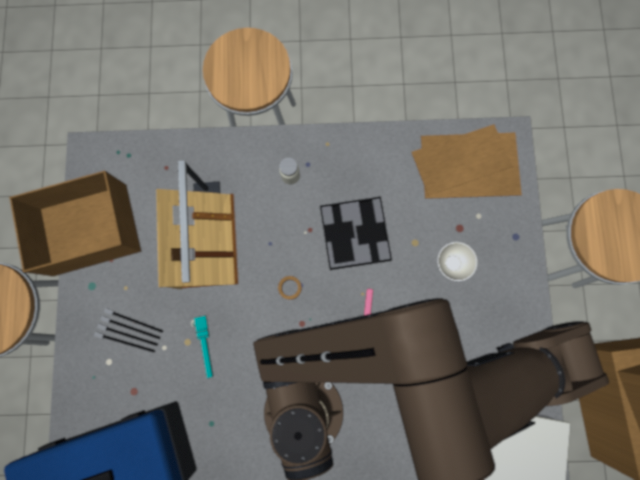

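View pics/side0.png

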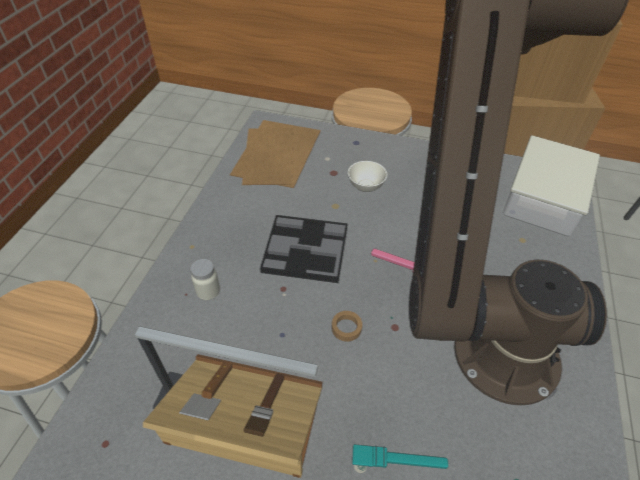

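The top and side views show the rack at top (195,238), with the brush on its lower handle (row 254) and the scraper on its upper one (row 214). The tray is at (355,233), the jar at (288,168), the tape roll at (290,288) and the bowl at (457,261). I'll zoom in on the rack and tray next.

```bash
cat > h.py <<'E'
import numpy as np,cv2,pickle
def ray(c,uv,R=None,C=None):
    d=np.linalg.inv(c['K'])@np.array([uv[0],uv[1],1.]); return -c['R'].T@c['t'], c['R'].T@d
def onz(c,uv,z):
    o,d=ray(c,uv); return o+d*(z-o[2])/d[2]
def tri(c1,a,c2,b):
    o1,d1=ray(c1,a);o2,d2=ray(c2,b)
    s=np.linalg.lstsq(np.c_[d1,-d2],o2-o1,rcond=None)[0]
    p,q=o1+s[0]*d1,o2+s[1]*d2; return (p+q)/2,np.linalg.norm(p-q)
def proj(c,X):
    p=c['K']@(c['R']@np.array(X)+c['t']); return p[:2]/p[2]
E
python3 - <<'E'
from h import *
d=pickle.load(open('d0.pkl','rb'));t=d['top'];s=d['side']
def crop(c,x,y,w,h,W,H): return cv2.resize(c['color'][y:y+h,x:x+w,::-1],(W,H),interpolation=cv2.INTER_CUBIC)
a=np.vstack([np.hstack([crop(t,145,145,100,150,400,600)]) ])
b=np.vstack([crop(t,310,190,100,90,400,300),crop(s,250,205,106,80,400,300)])
cv2.imwrite('pics/z1.png',np.hstack([a,b[:600]]))
cv2.imwrite('pics/z2.png',crop(s,130,320,200,150,800,600))
for n,p,z in [('jar',(288,162),100),('tape',(290,288),24),('bowl',(457,261),55),('tray',(355,233),18),('sensorlip lo',(235,285),16),('lip hi',(235,195),16)]: print(n,onz(t,p,z).round())
E
```

```text
jar [776.  26. 100.]
tape [384.  33.  24.]
bowl [ 451. -495.   55.]
tray [ 557. -182.   18.]
sensorlip lo [399. 211.  16.]
lip hi [698. 211.  16.]
```

View pics/z1.png

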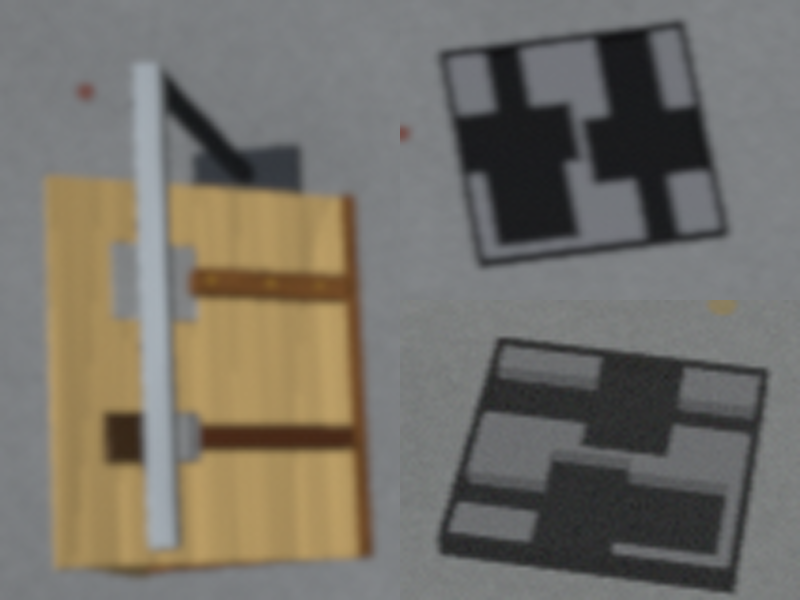

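View pics/z2.png

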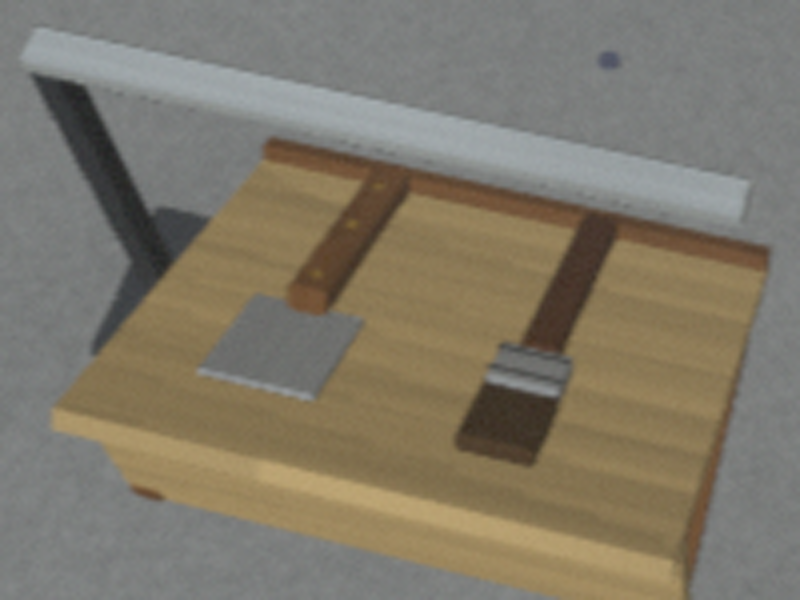

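Run:
```python
from h import *
d=pickle.load(open('d0.pkl','rb'));t=d['top'];s=d['side']
T=lambda u,v:(145+u/4,145+v/4); S=lambda u,v:(130+u/4,320+v/4)
P={}
for n,a,b in [('hi far',T(46,178),S(55,410)),('hi near',T(56,570),S(688,560)),('brush tip',T(106,437),S(497,447)),('brush butt',T(353,437),S(600,216)),
  ('scr edge',T(113,281),S(256,385)),('scr butt',T(345,286),S(392,175)),('bar near end',T(164,548),S(745,200)),('bar far end',T(145,63),S(30,50)),('lip near',T(371,555),S(768,250)),('lip far',T(352,195),S(268,143))]:
    p,e=tri(t,a,s,b);P[n]=p;print(n,p.round(1),e.round(1))
ang=lambda v:np.degrees(np.arctan2(v[1],v[0])).round(2)
print('rackx',ang(P['hi far']-P['hi near']),ang(P['lip far']-P['lip near']),ang(P['bar far end']-P['bar near end']))
print('brush',ang(P['brush tip']-P['brush butt']),'scr',ang(P['scr edge']-P['scr butt']))
# tray dark mask
for c,nm,roi in((t,'top',(310,185,100,90)),(s,'side',(250,205,106,85))):
    x,y,w,h=roi;im=c['color'][y:y+h,x:x+w].max(2)
    m=(im<75).astype(np.uint8);k,_=cv2.findContours(m,cv2.RETR_EXTERNAL,cv2.CHAIN_APPROX_NONE)
    q=max(k,key=cv2.contourArea);hull=cv2.convexHull(q)
    ap=cv2.approxPolyDP(hull,4,True)[:,0]+[x,y];print(nm,ap.tolist())
    W=[onz(c,p,22) for p in ap];print(np.round(W,0).tolist())
    if nm=='top':
        r=cv2.minAreaRect(np.array([onz(c,p,22)[:2] for p in hull[:,0]+[x,y]],np.float32));print(r)
```

```text
hi far [687.7 424.7 144.1] 1.0
hi near [386.7 407.6 146.8] 3.9
brush tip [488.1 379.1 129.4] 1.3
brush butt [497.2 212.7  34.4] 1.0
scr edge [611.6 380.2 119.1] 0.9
scr butt [621.5 220.1  30.3] 1.1
bar near end [392.7 291.1 264.8] 0.2
bar far end [730.8 310.6 263.5] 1.8
lip near [402.6 200.5  22.5] 0.5
lip far [701.7 216.8  19.9] 0.2
rackx 3.25 3.12 3.29
brush 93.13 scr 93.53
top [[353, 260], [334, 261], [321, 206], [342, 203], [352, 223]]
[[468.0, -172.0, 22.0], [466.0, -111.0, 22.0], [650.0, -74.0, 22.0], [658.0, -143.0, 22.0], [589.0, -173.0, 22.0]]
((560.2462768554688, -129.19224548339844), (195.707763671875, 95.49787902832031), 7.582123756408691)
side [[276, 215], [346, 224], [337, 282], [261, 272]]
[[675.0, -270.0, 22.0], [467.0, -293.0, 22.0], [440.0, -82.0, 22.0], [643.0, -57.0, 22.0]]
```

>>> carry_out(
  motion=[
    [40.4,-15.7,0,0,0],
    [40.4,-15.7,0,0,0],
    [40.4,-15.7,0,0,0],
    [40.4,-15.7,0,0,0],
    [40.4,-15.7,0,0,0],
    [40.4,-15.7,0,0,0],
    [40.4,-15.7,0,0,0],
    [0,0,0,-8.32,0],
    [0,0,0,-8.32,0],
    [0,0,0,-8.32,0],
    [0,0,0,-8.32,0],
    [0,0,0,-8.32,0],
  ],
)

```text
t: 1.35
eef_pos: [430.4, -399.9, 222.4]
tcp_rot: [-3.141, -0.0, 1.052]
ft_force: [-0.1, -0.9, 0.1]
opening: 1.002
grip_force: 0.0
```

>>> carry_out(
  motion=[
    [0,0,0,-8.32,0],
    [0,0,0,-8.32,0],
    [0,0,0,-8.32,0],
    [0,0,0,-8.32,0],
    [35.4,23,0,0,0],
    [35.4,23,0,0,0],
    [35.4,23,0,0,0],
    [35.4,23,0,0,0],
    [35.4,23,0,0,0],
    [35.4,23,0,0,0],
    [0,0,0,0,0],
  ],
)

```text
t: 2.45
eef_pos: [557.9, -176.5, 222.4]
tcp_rot: [3.141, -0.001, 1.631]
ft_force: [0.1, -0.3, 0.3]
opening: 1.0
grip_force: 0.0
```

```bash
cat >> h.py <<'E'
from scipy.spatial.transform import Rotation as Ro
def wrist(env,name):
    s=env.state();c=env.read_camera('wrist');R=Ro.from_euler('xyz',s['tcp_rot']).as_matrix()
    H=c['hand_eye'];Rw=R@H[:3,:3];tw=R@H[:3,3]+s['eef_pos']
    c['R']=Rw.T;c['t']=-Rw.T@tw
    cv2.imwrite(f'pics/{name}.png',c['color'][:,:,::-1]);pickle.dump(c,open(name+'.pkl','wb'))
    print(s['t'],np.round(s['eef_pos'],1),np.degrees(s['tcp_rot']).round(2));return c
E
python3 - <<'E'
from h import *
from cell import env
c=wrist(env,'w1')
E
```

```text
2.45 [ 557.9 -176.5  222.4] [ 1.7999e+02 -4.0000e-02  9.3430e+01]
```

View pics/w1.png

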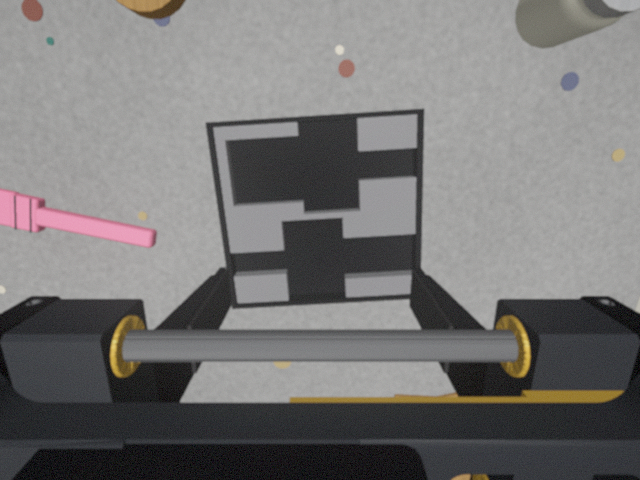

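Run:
```python
from h import *
c=pickle.load(open('w1.pkl','rb'))
g=c['color'].max(2).astype(int)
def line(pts): 
    vx,vy,x,y=cv2.fitLine(np.array(pts,np.float32),cv2.DIST_HUBER,0,.01,.01).ravel();return (x,y),(vx,vy)
def sub(a,lo=95):  # first crossing index along 1-D profile from outside
    i=np.argmax(a<lo); return i-1+(a[i-1]-lo)/max(a[i-1]-a[i],1)
top=[onz(c,(u,95+sub(g[95:160,u])),22)[:2] for u in range(215,415,4)]
left=[onz(c,(190+sub(g[v,190:250]),v),22)[:2] for v in range(135,262,3)]
right=[onz(c,(445-sub(g[v,445:390:-1]),v),22)[:2] for v in range(120,260,3)]
bot=[onz(c,(u,325-sub(g[325:280:-1,u])),22)[:2] for u in range(245,400,4)]
L={}
for n,p in(('top',top),('left',left),('right',right),('bot',bot)):
    o,v=line(p);L[n]=(np.array(o),np.array(v)); a=np.degrees(np.arctan2(v[1],v[0]));print(n,np.round(o,1),a.round(2))
def X(a,b):
    o1,v1=L[a];o2,v2=L[b];s=np.linalg.solve(np.c_[v1,-v2],o2-o1);return o1+s[0]*v1
C=[X('top','left'),X('top','right'),X('bot','right'),X('bot','left')]
print(np.round(C,1).tolist(),np.mean(C,0).round(1),[np.linalg.norm(C[i]-C[(i+1)%4]).round(1) for i in range(4)])
```

```text
top [572.4 -79.5] 6.93
left [ 450.5 -182.4] -83.06
right [ 663.8 -170.3] -83.11
bot [ 565.  -284.2] 6.98
[[439.8999938964844, -95.5999984741211], [651.5999755859375, -69.9000015258789], [675.9000244140625, -270.6000061035156], [464.3999938964844, -296.5]] [ 558.  -183.1] [np.float32(213.3), np.float32(202.2), np.float32(213.1), np.float32(202.4)]
```

>>> carry_out(
  motion=[
    [38.9,-4.7,15,0,0],
    [38.9,-4.7,15,0,0],
    [38.9,-4.7,15,0,0],
    [38.9,-4.7,15,0,0],
    [38.9,-4.7,15,0,0],
    [38.9,-4.7,15,0,0],
    [38.9,-4.7,15,0,0],
    [38.9,-4.7,15,0,0],
    [0,0,0,0,0],
  ],
)

```text
t: 3.4
eef_pos: [499.8, 130.4, 101.0]
tcp_rot: [-3.138, 0.0, 1.629]
ft_force: [0.2, -0.4, -0.1]
opening: 1.002
grip_force: 0.0
```

Run:
```python
from h import *
from cell import env
c=wrist(env,'w2')
s=env.read_camera('side');pickle.dump(s,open('s2.pkl','wb'))
b=cv2.resize(s['color'][180:480,100:500,::-1],(400,300))
im=np.vstack([cv2.resize(c['color'][:,:,::-1],(400,300)),b]);im=np.hstack([im,np.zeros((600,400,3),np.uint8)])
im[:300,400:]=cv2.resize(c['color'][0:240,160:480,::-1],(400,300))
im[300:,400:]=cv2.resize(s['color'][320:470,130:330,::-1],(400,300))
cv2.imwrite('pics/m2.png',im)
```

```text
3.4 [499.8 130.4 101. ] [-1.7982e+02  1.0000e-02  9.3350e+01]
```

View pics/m2.png

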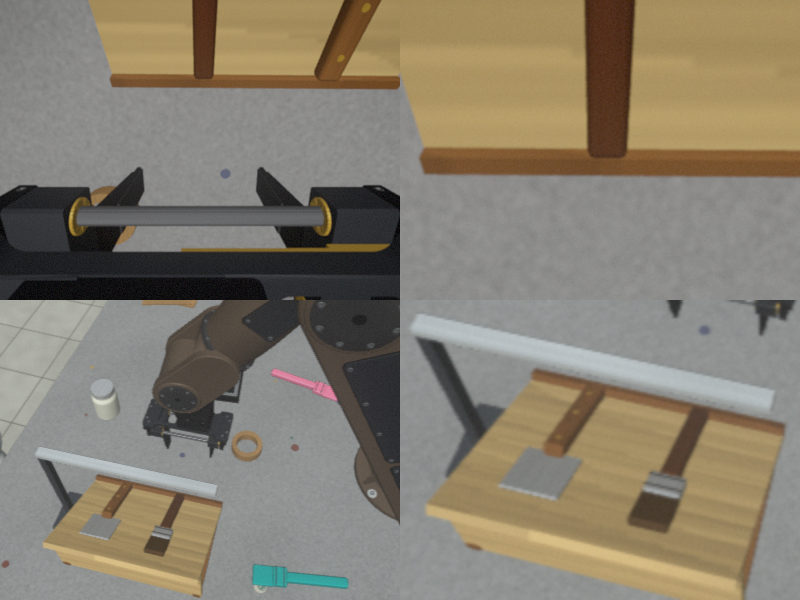

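Run:
```python
from h import *
from cell import env
t=env.read_camera('top');pickle.dump(t,open('t2.pkl','wb'));s=pickle.load(open('s2.pkl','rb'))
a=proj(t,[500,130,200]).astype(int);b=proj(s,[500,130,200]).astype(int);print(a,b)
f=lambda c,p:cv2.resize(c['color'][p[1]-90:p[1]+90,p[0]-60:p[0]+60,::-1],(400,600),interpolation=cv2.INTER_CUBIC)
cv2.imwrite('pics/m3.png',np.hstack([f(t,a),f(s,b)]))
```

```text
[250 244] [287 302]
```

View pics/m3.png

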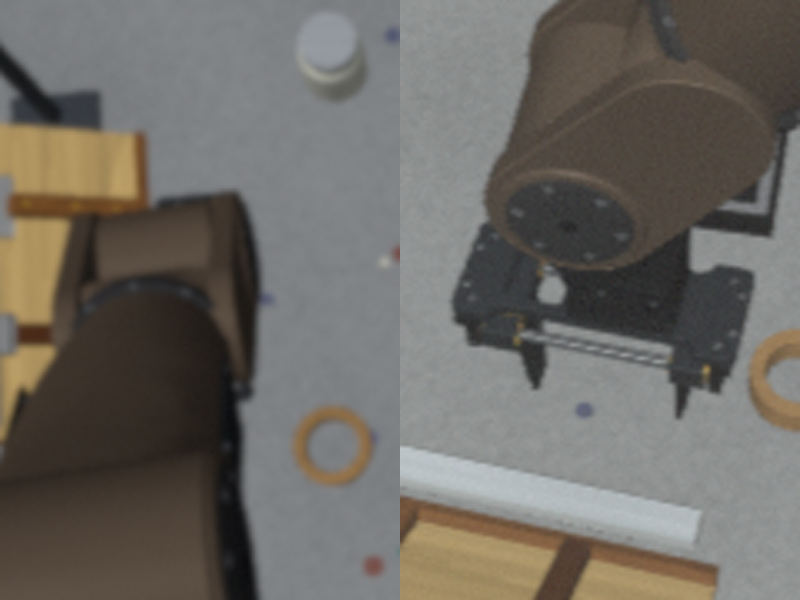

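Run:
```python
from h import *
t=pickle.load(open('t2.pkl','rb'));s=pickle.load(open('s2.pkl','rb'))
for u in(62,75,88):
  for v in (250,275): print(u,v,*[np.round(q,1) for q in tri(t,(190+u/3.333,154+v/3.333),s,(277.5,279.6))])
# lowest point of housing below disc: ray at side pixel (585,268), at same y plane
o,d=ray(s,(227+ (585-400)/3.333,212+268/3.333))
for y in(170,190,210): print(y,(o+d*(y-o[1])/d[1]).round())
```

```text
62 250 [500.6 200.7 376.2] 22.7
62 275 [491.  201.7 376.7] 4.4
75 250 [503.  193.7 366.1] 21.5
75 275 [493.3 194.8 366.7] 3.1
88 250 [505.4 186.6 355.8] 20.3
88 275 [495.6 187.7 356.5] 1.7
170 [494. 170. 294.]
190 [486. 190. 324.]
210 [478. 210. 354.]
```

Run:
```python
from h import *
c=pickle.load(open('w2.pkl','rb'));im=c['color'].astype(int)
h=cv2.cvtColor(c['color'],cv2.COLOR_RGB2HSV)
# plane of tool tops: through rack frame
a=np.radians(3.2);ex=np.array([np.cos(a),np.sin(a),0]);ey=np.array([-np.sin(a),np.cos(a),0]);th=np.radians(32)
n=-np.sin(th)*ey+np.cos(th)*np.array([0,0,1]);O=np.array([543,314.4,80])
def onp(uv,off):
    o,d=ray(c,uv);return o+d*(n@(O+n*off-o))/(n@d)
for nm,off,u0,u1,thr in(('brush',16,270,380,85),('scr',18,480,640,None)):
    P=[]
    for v in range(15,115,5):
        row=im[v,u0:u1]
        m=(row[:,1]<55) if nm=='brush' else (row[:,1]<105)&(row[:,0]>80)
        k=np.where(m)[0]
        if len(k)<15: continue
        l=onp((u0+k.min(),v),off);r=onp((u0+k.max()+1,v),off);P.append((*(l+r)/2,np.linalg.norm(r-l)))
    P=np.array(P);q=np.c_[(P[:,:3]-[543,314.4,0])@ex,(P[:,:3]-[543,314.4,0])@ey]
    print(nm,P[[0,len(P)//2,-1]].round(1).tolist(),q[[0,len(q)//2,-1]].round(1).tolist())
print('butt',onp((325.6,126),16),'scrbutt',onp((525,128),18),'lip',[onp((u,v),10).round(1) for u,v in((182,126),(620,128))], (onp((325.6,126),16)-O)@ey)
```

```text
brush [[495.1, 263.9, 69.0, 18.0], [496.4, 243.8, 56.4, 18.3], [497.4, 221.7, 42.6, 17.8]] [[-50.6, -47.8], [-50.5, -67.9], [-50.7, -90.0]]
scr [[612.9, 270.1, 71.1, 27.8], [614.1, 250.2, 58.7, 28.0], [615.0, 228.5, 45.1, 27.4]] [[67.3, -48.2], [67.4, -68.0], [67.1, -89.8]]
butt [497.82670188 212.77617184  37.03994929] scrbutt [619.20975314 218.7214472   38.87355373] lip [array([406.8, 207.5,  29.9]), array([684.3, 222.7,  29.6])] -98.94373116346607
```

>>> carry_out(
  motion=[
    [0,0,18,0,0],
    [0,0,18,0,0],
    [0,0,19,0,0],
    [24,0.8,0,0,0],
    [24,0.8,0,0,0],
    [22,0.7,0,0,0],
    [14,0.4,0,0,0],
    [6,0.2,0,0,0],
    [5,0.1,0,0,0],
    [0,0,3,0,0],
    [0,0,3,0,0],
    [0,0,0,0,0],
  ],
)

```text
t: 4.75
eef_pos: [499.3, 222.1, 41.3]
tcp_rot: [-3.141, 0.0, 1.625]
ft_force: [-0.1, -0.2, 0.3]
opening: 1.003
grip_force: 0.0
```

Run:
```python
from h import *
from cell import env
c=wrist(env,'w3');print(env.state()['joints'],env.state()['tau'].round(1))
s=env.read_camera('side');pickle.dump(s,open('s3.pkl','wb'))
im=np.hstack([cv2.resize(c['color'][:,:,::-1],(400,300)),np.zeros((300,400,3),np.uint8)])
b=proj(s,[500,226,200]).astype(int)
im=np.zeros((600,800,3),np.uint8);im[:300,:400]=cv2.resize(c['color'][:,:,::-1],(400,300))
im[300:,:400]=cv2.resize(c['color'][60:300,160:480,::-1],(400,300))
im[:,400:]=cv2.resize(s['color'][b[1]-120:b[1]+120,b[0]-80:b[0]+80,::-1],(400,600),interpolation=cv2.INTER_CUBIC)
cv2.imwrite('pics/m4.png',im)
```

```text
4.75 [499.3 222.1  41.3] [-1.7998e+02  1.0000e-02  9.3100e+01]
[ 2.97838909e-01  6.33894200e-01  1.91178125e+00 -3.33843058e-04
  5.96830671e-01  2.43888356e-01] [  8.1 -59.  -15.5   0.1  -0.   -0. ]
```

View pics/m4.png

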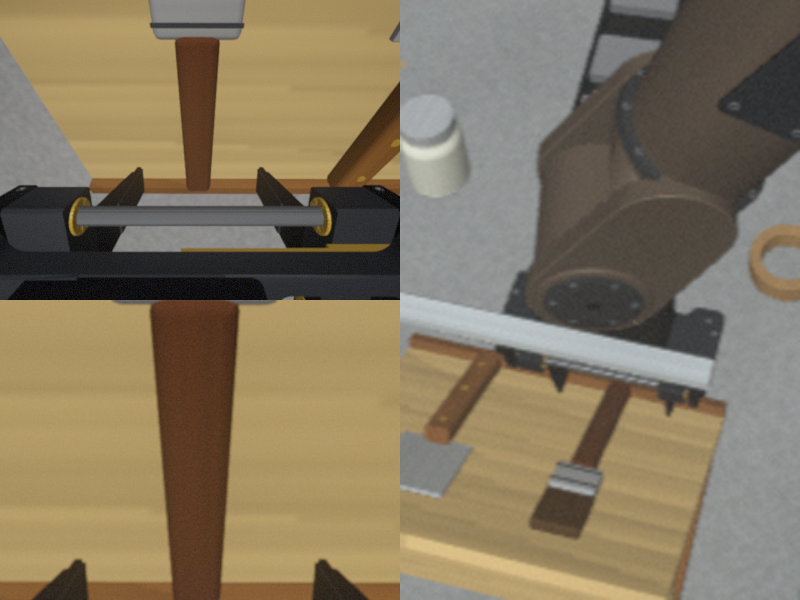

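>>> carry_out(
  motion=[
    [0,0,0,0,0],
  ],
)

```text
t: 4.95
eef_pos: [499.1, 222.2, 41.3]
tcp_rot: [-3.141, 0.0, 1.625]
ft_force: [-0.1, -0.1, 0.4]
opening: 0.996
grip_force: 0.0
```

Run:
```python
from cell import env
s=env.state();print(s['eef_pos'],s['joints'].round(4),s['tau'].round(2),s['qvel'].round(4))
```

```text
[499.10037083 222.20880182  41.316325  ] [ 2.9800e-01  6.3390e-01  1.9117e+00 -3.0000e-04  5.9700e-01  2.4400e-01] [ 1.157e+01 -5.932e+01 -1.596e+01  1.900e-01  2.000e-02 -0.000e+00] [ 0.0013 -0.0008  0.0005  0.0001  0.0003  0.0006]
```

The wrist housing is touching the lamp bar lightly: the j1 torque is rising. I'll back off 6 mm and grip there.

>>> carry_out(
  motion=[
    [-6,0,0,0,0],
    [0,0,3.5,0,0],
    [0,0,0,0,0],
    [0,0,0,0,1],
    [0,0,0,0,1],
    [0,0,0,0,1],
    [0,0,0,0,1],
    [0,0,0,0,1],
    [0,0,0,0,1],
  ],
)

```text
t: 5.85
eef_pos: [499.4, 217.3, 38.1]
tcp_rot: [3.142, 0.0, 1.627]
ft_force: [-0.6, -0.8, 0.2]
opening: 0.551
grip_force: 0.0
```

Run:
```python
from cell import env
s=env.state();print(s['eef_pos'],s['joints'].round(4),s['tau'].round(2),s['opening']*95)
```

```text
[499.42552757 217.33144652  38.09791544] [ 2.892e-01  6.375e-01  1.918e+00 -2.000e-04  5.860e-01  2.334e-01] [ 3.000e-02 -5.905e+01 -1.435e+01  5.000e-02  2.000e-02  0.000e+00] 52.32252335583385
```

>>> carry_out(
  motion=[
    [2.5,-1.5,0,0,1],
    [0,0,0,0,1],
    [0,0,0,0,1],
    [0,0,0,0,1],
    [0,0,0,0,1],
    [0,0,0,0,1],
    [0,0,0,0,1],
    [0,0,0,0,1],
  ],
)

```text
t: 6.65
eef_pos: [497.8, 219.7, 38.1]
tcp_rot: [3.142, 0.0, 1.627]
ft_force: [-0.3, 0.3, -0.9]
opening: 0.208
grip_force: 30.0
```

>>> carry_out(
  motion=[
    [-2,0,-4,0,1],
    [-3,0,-5,0,1],
    [-3,0,-5,0,1],
    [-4,0,-6,0,1],
    [-4,0,-6,0,1],
    [0,0,0,0,1],
  ],
)

```text
t: 7.25
eef_pos: [499.1, 203.3, 65.1]
tcp_rot: [3.14, -0.0, 1.626]
ft_force: [0.0, -0.0, -0.5]
opening: 0.206
grip_force: 30.0
```

Run:
```python
from h import *
from cell import env
c=wrist(env,'w4')
s=env.read_camera('side');pickle.dump(s,open('s4.pkl','wb'))
im=np.zeros((600,800,3),np.uint8);im[:300,:400]=cv2.resize(c['color'][:,:,::-1],(400,300))
b=proj(s,[500,280,100]).astype(int)
im[:,400:]=cv2.resize(s['color'][b[1]-90:b[1]+90,b[0]-60:b[0]+60,::-1],(400,600),interpolation=cv2.INTER_CUBIC)
cv2.imwrite('pics/m5.png',im)
```

```text
7.25 [499.1 203.3  65.1] [ 1.7992e+02 -1.0000e-02  9.3170e+01]
```

View pics/m5.png

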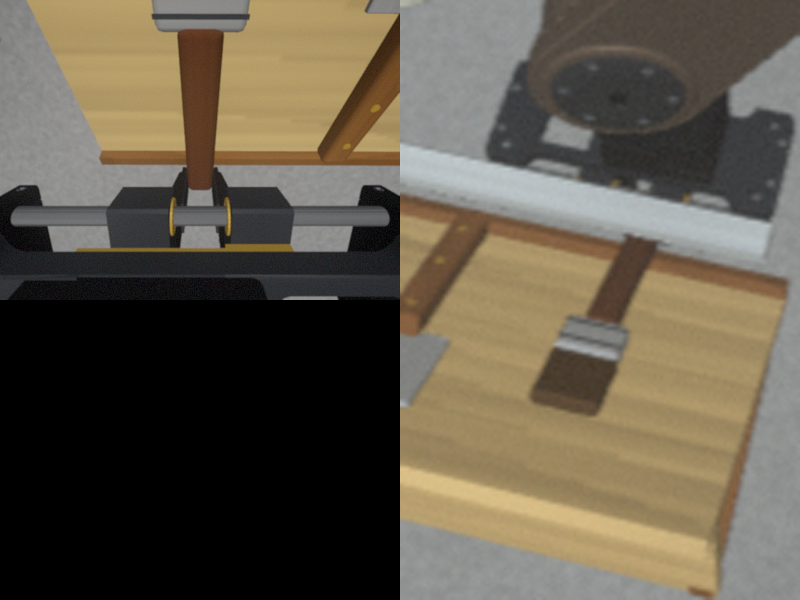

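The brush came off the rack with the gripper and is still tilted about 32°. My moves can't tilt the tool, so I'll level the brush by raising its handle gently against the underside of the fixed bar, which makes it pivot between the pads.

>>> carry_out(
  motion=[
    [2,0,-25,0,1],
    [2,0,-30,0,1],
    [2,0,-30,0,1],
    [2,0,-30,0,1],
    [0,0,-10,0,1],
    [-2.2,0,-7,0,1],
    [-2.2,0,-7,0,1],
    [-2.2,0,-7,0,1],
    [0,0,0,0,1],
  ],
)

```text
t: 8.25
eef_pos: [498.6, 204.7, 210.0]
tcp_rot: [-3.141, 0.0, 1.626]
ft_force: [-1.0, 0.4, -2.7]
opening: 0.21
grip_force: 30.0
```

```bash
cat > q.py <<'E'
from h import *
from cell import env
c=wrist(env,'wq')
st=env.state();print('tau',st['tau'].round(1),'ft',st['ft_force'].round(2),st['moment'].round(3),st['opening']*95)
im=c['color'].astype(int)
# brush profile in wrist image: columns near 320: print colour transitions along column
col=im[0:310,312:326].mean(1)
m=(col.max(1)-col.min(1))
prev=None
for v in range(0,310,8): print(v,col[v].round().astype(int).tolist(),end=' ')
E
python3 q.py
```

```text
8.25 [498.6 204.7 210. ] [-1.7996e+02  2.0000e-02  9.3190e+01]
tau [ -0.1 -53.4 -24.8   0.2   0.    0. ] ft [-0.16 -0.32 -1.38] [-0.242 -0.134  0.032] 19.766421323519943
0 [153, 152, 149] 8 [63, 64, 66] 16 [148, 148, 145] 24 [146, 144, 142] 32 [100, 58, 36] 40 [173, 176, 178] 48 [175, 179, 181] 56 [175, 178, 180] 64 [178, 180, 182] 72 [174, 178, 180] 80 [175, 179, 181] 88 [179, 183, 184] 96 [175, 178, 179] 104 [175, 178, 180] 112 [130, 132, 129] 120 [103, 67, 48] 128 [102, 66, 47] 136 [104, 67, 48] 144 [104, 67, 46] 152 [102, 65, 43] 160 [102, 64, 42] 168 [102, 66, 40] 176 [103, 64, 41] 184 [102, 64, 40] 192 [101, 64, 40] 200 [102, 65, 44] 208 [99, 63, 40] 216 [101, 64, 43] 224 [99, 62, 42] 232 [100, 62, 44] 240 [98, 62, 41] 248 [100, 64, 45] 256 [100, 64, 45] 264 [99, 63, 44] 272 [98, 62, 42] 280 [98, 63, 43] 288 [97, 61, 43] 296 [96, 61, 43] 304 [94, 58, 39]
```

```bash
cat > tilt.py <<'E'
from h import *
def rows(L,zt,px=-85,pz=9,gz=-3,dx=0):
    # tool coordinates: pivot at (0,0,-gz) ; tool x fwd, z down
    c=pickle.load(open('wq.pkl','rb'));H=np.linalg.inv(c['hand_eye'])
    for th in(32,28,24,20,16,12,8,4,0,-4):
        a=np.radians(th);l=L-px;z=zt-pz
        X=np.array([dx+l*np.cos(a)-z*np.sin(a),0,-gz-(l*np.sin(a)+z*np.cos(a)),1])
        p=c['K']@(H@X)[:3];print(th,(p[:2]/p[2]).round(0),end=' ')
    print()
if __name__=='__main__': rows(30.5,16)
E
python3 tilt.py
```

```text
32 [321.  69.] 28 [321.  55.] 24 [321.  45.] 20 [321.  38.] 16 [321.  34.] 12 [321.  32.] 8 [321.  32.] 4 [321.  34.] 0 [321.  37.] -4 [321.  41.]
```

>>> carry_out(
  motion=[
    [-2,0,-7,0,1],
    [-2,0,-7,0,1],
    [-2,0,-7,0,1],
    [-2,0,-7,0,1],
    [-2,0,-6,0,1],
    [-2,0,-5,0,1],
    [0,0,0,0,1],
    [-10,0,6,0,1],
    [-40,0,10,0,1],
    [-40,0,20,0,1],
    [-40,0,20,0,1],
    [0,0,0,0,1],
  ],
)

```text
t: 9.5
eef_pos: [505.6, 59.4, 190.5]
tcp_rot: [-3.138, 0.0, 1.623]
ft_force: [0.1, 0.3, -0.6]
opening: 0.204
grip_force: 30.0
```

```bash
cat > m.py <<'E'
from h import *
from cell import env
import sys
st=env.state();print(st['eef_pos'].round(1),np.degrees(st['tcp_rot']).round(1),st['opening']*95,st['grip_force'])
c=wrist(env,'wq');s=env.read_camera('side');t=env.read_camera('top');pickle.dump((s,t),open('st.pkl','wb'))
yaw=st['tcp_rot'][2];fx=np.array([np.cos(yaw),np.sin(yaw),0]);p0=np.array(st['eef_pos'])
# expected points for flat brush: predicted ferrule pixel
b=proj(s,p0+fx*130);tt=proj(t,p0+fx*130);print(b,tt)
im=np.zeros((600,800,3),np.uint8)
f=lambda c,p,w,h,W,Hh:cv2.resize(c['color'][max(0,int(p[1])-h//2):,max(0,int(p[0])-w//2):][:h,:w,::-1],(W,Hh),interpolation=cv2.INTER_CUBIC)
im[:,:400]=f(s,b,100,150,400,600);im[:300,400:]=f(t,tt,100,75,400,300);im[300:,400:]=cv2.resize(c['color'][:,:,::-1],(400,300))
cv2.imwrite('pics/'+sys.argv[1],im)
E
python3 m.py m6.png
```

```text
[505.6  59.4 190.5] [-179.8    0.    93. ] 19.348111465502743 29.999361634254456
9.5 [505.6  59.4 190.5] [-1.7977e+02  3.0000e-02  9.2990e+01]
[279.53996147 328.79767756] [230.09002121 245.86109186]
```

```bash
cat > tl.py <<'E'
from h import *
# brush tilt: brown (bristle) blob ends in side & top
s,t=pickle.load(open('st.pkl','rb'))
def blobs(c,x0,y0,x1,y1):
    im=c['color'][y0:y1,x0:x1].astype(int);m=((im[...,0]-im[...,2]>18)&(im[...,0]<130)).astype(np.uint8)
    n,l,st,ce=cv2.connectedComponentsWithStats(m)
    return [(st[i].tolist(),(ce[i]+[x0,y0]).round(1).tolist()) for i in range(1,n) if st[i,4]>25], (x0,y0)
print(blobs(s,230,270,340,390));print(blobs(t,190,215,275,275))
E
python3 tl.py
```

```text
([([48, 6, 21, 47, 413], [288.9, 299.4]), ([102, 56, 7, 12, 32], [334.5, 332.6]), ([33, 64, 23, 21, 350], [274.5, 344.0]), ([0, 91, 92, 27, 386], [278.1, 373.8])], (230, 270))
([([2, 0, 83, 60, 1729], [238.5, 234.6])], (190, 215))
```

```bash
cat >> tl.py <<'E'
from cell import env
st=env.state();yaw=st['tcp_rot'][2];fx=np.array([np.cos(yaw),np.sin(yaw),0]);nn=np.array([-fx[1],fx[0],0]);p0=np.array(st['eef_pos'])
def pl(uv):
    o,d=ray(s,uv);p=o+d*(nn@(p0-o))/(nn@d);q=p-p0;return np.array([q@fx,q[2]])
def ends(x0,y0,x1,y1):
    im=s['color'][y0:y1,x0:x1].astype(int);m=((im[...,0]-im[...,2]>18)&(im[...,0]<130)).astype(np.uint8)
    n,l,stt,ce=cv2.connectedComponentsWithStats(m)
    for i in range(1,n):
        if stt[i,4]>120:
            v,u=np.where(l==i);a=np.array([[u[v==r].mean(),r] for r in(v.min()+1,v.max()-1)])+[x0+.5,y0+.5]
            print('blob',[pl(p).round(1).tolist() for p in a],pl(ce[i]+[x0,y0]).round(1))
ends(230,270,340,390)
E
python3 tl.py | tail -3
```

```text
blob [[-7.9, -2.8], [98.9, -17.9]] [49.7 -6.5]
blob [[155.7, 19.6], [152.7, -58.5]] [160.7  -5. ]
blob [[324.8, 227.1], [-377.1, -1346.7]] [ 159.  -139.3]
```

>>> carry_out(
  motion=[
    [-20,7.5,30,0,1],
    [-20,7.5,40,0,1],
    [-20,7.5,40,0,1],
    [-20,7.5,25,0,1],
    [0,0,15,0,1],
    [0,0,7,0,1],
    [0,0,4,0,1],
    [0,0,3,0,1],
    [0,0,0,0,1],
  ],
)

```text
t: 10.55
eef_pos: [541.2, -14.3, 29.7]
tcp_rot: [3.141, 0.0, 1.628]
ft_force: [0.1, 0.5, 0.6]
opening: 0.21
grip_force: 30.0
```

>>> carry_out(
  motion=[
    [0,0,2,0,1],
    [0,0,2,0,1],
    [0,0,2,0,1],
    [0,0,2,0,1],
    [0,0,0,0,1],
  ],
)

```text
t: 11.05
eef_pos: [540.9, -14.8, 20.9]
tcp_rot: [-3.141, -0.0, 1.627]
ft_force: [0.4, 0.1, 0.2]
opening: 0.205
grip_force: 30.0
```

>>> carry_out(
  motion=[
    [0,0,2,0,1],
    [0,0,1.5,0,1],
    [0,0,1.5,0,1],
    [0,0,1,0,1],
    [0,0,0,0,1],
  ],
)

```text
t: 11.55
eef_pos: [540.9, -14.8, 15.0]
tcp_rot: [-3.141, 0.0, 1.627]
ft_force: [-0.4, -0.4, -0.0]
opening: 0.207
grip_force: 30.0
```

>>> carry_out(
  motion=[
    [0,0,1,0,1],
    [0,0,1,0,1],
    [0,0,1,0,1],
    [0,0,1,0,1],
    [0,0,0,0,1],
  ],
)

```text
t: 12.05
eef_pos: [541.1, -14.7, 12.8]
tcp_rot: [3.14, 0.0, 1.627]
ft_force: [-6.0, 2.0, 24.1]
opening: 0.207
grip_force: 30.0
```

```bash
python3 m.py m6.png; sed -i 's/ends(230.*//' tl.py
cat >> tl.py <<'E'
p0=np.array(st['eef_pos']);q=[proj(s,p0+fx*k) for k in(-20,185)];q=np.array(q)
x0,y0=(q.min(0)-25).astype(int);x1,y1=(q.max(0)+25).astype(int);print(x0,y0,x1,y1)
ends(x0,y0,x1,y1)
E
python3 tl.py | tail -5
```

```text
[541.1 -14.7  12.8] [179.9   0.   93.2] 19.678995656109155 30.010343492031097
12.05 [541.1 -14.7  12.8] [1.7994e+02 2.0000e-02 9.3210e+01]
[279.25766288 338.19350026] [264.32498704 243.01191212]
([([0, 0, 46, 19, 343], [215.5, 221.4]), ([0, 21, 36, 39, 1241], [206.3, 255.9]), ([36, 27, 49, 33, 1416], [250.6, 259.6])], (190, 215))
247 264 319 383
blob [[-3.2, 3.2], [106.2, -7.7]] [52.9 -2.2]
blob [[152.7, 8.9], [149.8, -45.7]] [157.8  -3.6]
blob [[300.9, 182.2], [-176.2, -874.3]] [ 119.  -217.9]
```

>>> carry_out(
  motion=[
    [0,0,-1,0,1],
    [0,0,0,0,0.5],
    [0,0,0,0,0.5],
    [0,0,0,0,0.5],
    [0,0,0,0,0.5],
    [0,0,0,0,0.5],
    [23,0,0,0,0.5],
    [23,0,0,0,0.5],
    [23,0,0,0,0.5],
    [0,0,0,0,0.5],
  ],
)

```text
t: 13.2
eef_pos: [536.8, 56.0, 12.0]
tcp_rot: [-3.141, -0.0, 1.629]
ft_force: [-0.3, -0.5, -0.2]
opening: 0.5
grip_force: 0.0
```

```bash
python3 m.py m6.png
python3 - <<'E'
from h import *
c=pickle.load(open('wq.pkl','rb'));im=c['color'].astype(int)
# brown rows: centre x world at z=16 top face; junction
br=(im[...,0]-im[...,2]>25)&(im[...,0]<140)
for v in range(0,330,15):
    k=np.where(br[v,240:400])[0]
    if len(k)>8: a=onz(c,(240+k.min(),v),16);b=onz(c,(240+k.max()+1,v),16);print(v,k.min()+240,k.max()+241,((a+b)/2).round(1),np.linalg.norm(a-b).round(1))
col=im[:,320];print([(v,col[v].tolist()) for v in range(0,120,6)])
E
```

```text
[536.8  56.   12. ] [-180.    -0.    93.3] 47.477680508441516 0.0
13.2 [536.8  56.   12. ] [-179.98   -0.     93.34]
[271.34774321 364.53799947] [242.84321307 245.09511486]
60 277 367 [531.  162.9  16. ] 36.9
75 278 367 [531.6 157.3  16. ] 36.9
90 278 366 [531.7 151.5  16. ] 36.9
105 279 366 [532.3 145.6  16. ] 36.9
120 279 365 [532.4 139.6  16. ] 36.8
135 280 364 [532.8 133.4  16. ] 36.4
210 302 341 [534.6 100.3  16. ] 17.9
225 301 341 [534.8  93.1  16. ] 18.6
240 302 341 [535.4  85.9  16. ] 18.4
255 302 341 [535.9  78.4  16. ] 18.6
270 302 340 [536.1  70.7  16. ] 18.4
285 302 340 [536.6  62.9  16. ] 18.6
300 302 340 [537.1  54.8  16. ] 18.8
315 302 340 [537.6  46.5  16. ] 19.1
[(0, [145, 146, 143]), (6, [146, 146, 144]), (12, [144, 146, 144]), (18, [145, 145, 144]), (24, [149, 149, 146]), (30, [147, 147, 145]), (36, [149, 147, 148]), (42, [151, 154, 152]), (48, [100, 74, 48]), (54, [111, 87, 64]), (60, [104, 79, 53]), (66, [105, 77, 55]), (72, [103, 80, 52]), (78, [108, 80, 60]), (84, [105, 82, 60]), (90, [106, 76, 56]), (96, [100, 78, 47]), (102, [110, 87, 65]), (108, [104, 79, 55]), (114, [101, 76, 54])]
```

>>> carry_out(
  motion=[
    [0,0,1,0,1],
    [0,0,0,0,1],
    [0,0,0,0,1],
    [0,0,0,0,1],
    [0,0,0,0,1],
    [0,0,0,0,1],
    [0,0,-10,0,1],
    [0,0,-25,0,1],
    [0,0,-25,0,1],
    [0,0,0,8,1],
    [0,0,0,8,1],
    [0,0,0,8,1],
  ],
)

```text
t: 14.55
eef_pos: [537.2, 54.1, 72.1]
tcp_rot: [3.141, -0.0, 1.202]
ft_force: [0.9, 0.2, -1.1]
opening: 0.204
grip_force: 30.0
```

>>> carry_out(
  motion=[
    [0,0,0,7.8,1],
    [0,0,0,7.8,1],
    [0,0,0,7.8,1],
    [0,0,0,7.8,1],
    [0,0,0,7.8,1],
    [0,0,0,7.8,1],
    [0,0,0,7.8,1],
    [0,0,0,7.8,1],
    [-3.1,40,0,0,1],
    [-3.1,40,0,0,1],
    [-3.1,40,0,0,1],
    [-3.1,40,0,0,1],
  ],
)

```text
t: 15.75
eef_pos: [543.7, -107.7, 71.9]
tcp_rot: [3.141, -0.0, 0.119]
ft_force: [0.2, 0.8, 0.7]
opening: 0.206
grip_force: 30.0
```

>>> carry_out(
  motion=[
    [-3.1,40,0,0,1],
    [-3.1,40,0,0,1],
    [-3.1,30,0,0,1],
    [-3.4,16,0,0,1],
    [0,0,0,0,1],
    [0,0,0,0,1],
  ],
)

```text
t: 16.35
eef_pos: [545.8, -232.1, 71.3]
tcp_rot: [-3.141, 0.0, 0.119]
ft_force: [0.4, -0.5, -0.2]
opening: 0.207
grip_force: 30.0
```

```bash
cat > br.py <<'E'
from h import *
from cell import env
import sys
c=wrist(env,'wb');z=float(sys.argv[1]);s=env.state()
im=c['color'].astype(int)
br=(im[...,0]-im[...,2]>25)&(im[...,0]<140)
yaw=np.radians(6.95);O=np.array([558,-183.1,0]);ex=np.array([np.cos(yaw),np.sin(yaw),0]);ey=np.array([-np.sin(yaw),np.cos(yaw),0])
tr=lambda p:((p-O)@ex,(p-O)@ey)
print('tcp tray',np.round(tr(np.array(s['eef_pos'])),1),'yaw-tray',np.degrees(s['tcp_rot'][2])-6.95)
for v in range(40,320,20):
    k=np.where(br[v,230:410])[0]
    if len(k)>8:
        zz=z+(10 if k.max()-k.min()>60 else 16)
        a=onz(c,(230+k.min(),v),zz);b=onz(c,(230+k.max()+1,v),zz);print(v,np.round(tr((a+b)/2),1),np.linalg.norm(a-b).round(1))
k=np.where(br[:200,322])[0];print('tip row',k.min(),np.round(tr(onz(c,(322,k.min()),z+10)),1))
E
python3 br.py 61
```

```text
16.35 [ 545.8 -232.1   71.3] [-1.7998e+02  2.0000e-02  6.7900e+00]
tcp tray [-17.9 -46.7] yaw-tray -0.10611406116740607
40 [ 96.9 -47.5] 34.8
60 [ 89.4 -47.7] 38.3
80 [ 81.6 -47.5] 38.4
100 [ 73.6 -47.7] 38.6
120 [ 65.3 -47.7] 38.3
220 [ 21.5 -47.3] 19.3
240 [ 12.  -47.3] 19.6
260 [  2.  -47.3] 19.9
280 [ -8.2 -47.3] 20.2
300 [-18.8 -47.2] 19.6
tip row 40 [ 96.9 -48.3]
```

>>> carry_out(
  motion=[
    [0.6,2.8,0,0,1],
    [0,0,20,0,1],
    [0,0,16,0,1],
    [0,0,6,0,1],
    [0,0,4,0,1],
    [0,0,3,0,1],
    [0,0,3,0,1],
    [0,0,2,0,1],
    [0,0,0,0,1],
  ],
)

```text
t: 17.3
eef_pos: [547.0, -235.6, 17.2]
tcp_rot: [3.142, 0.0, 0.119]
ft_force: [0.0, -0.0, 0.3]
opening: 0.207
grip_force: 30.0
```

>>> carry_out(
  motion=[
    [0,0,1.2,0,1],
    [0,0,1,0,1],
    [0,0,0,0,1],
  ],
)

```text
t: 17.6
eef_pos: [547.1, -235.7, 15.1]
tcp_rot: [3.141, -0.0, 0.119]
ft_force: [0.8, 0.1, 1.7]
opening: 0.209
grip_force: 30.0
```

Floor contact is just starting, so I'll release and rise.

>>> carry_out(
  motion=[
    [0,0,0,0,0.5],
    [0,0,0,0,0.5],
    [0,0,0,0,0.5],
    [0,0,0,0,0.5],
    [0,0,-10,0,0.5],
    [0,0,-25,0,0.5],
    [0,0,-25,0,0.5],
    [0,0,0,0,0],
  ],
)

```text
t: 18.4
eef_pos: [548.3, -236.3, 78.5]
tcp_rot: [3.138, -0.004, 0.119]
ft_force: [0.6, -0.8, 0.7]
opening: 0.54
grip_force: 0.0
```

```bash
python3 br.py 4
```

```text
18.4 [ 548.3 -236.3   78.5] [179.82  -0.24   6.81]
tcp tray [-16.7 -51.2] yaw-tray -0.14578506924511903
80 [ 92.4 -51.3] 38.8
100 [ 81.2 -51.3] 39.4
120 [ 69.6 -51.5] 39.4
220 [  7.9 -51. ] 20.1
240 [ -5.7 -51. ] 20.4
260 [-19.6 -50.9] 20.7
280 [-34.1 -50.9] 19.7
300 [-49.  -50.8] 20.1
tip row 69 [ 98.4 -53.4]
```

>>> carry_out(
  motion=[
    [12.7,-39.4,-2.5,0,0],
    [12.7,-39.4,-2.5,0,0],
    [12.7,-39.4,-2.5,0,0],
    [12.7,-39.4,-2.5,0,0],
    [12.7,-39.4,-2.5,0,0],
    [12.7,-39.4,-2.5,0,0],
    [12.7,-39.4,-2.5,0,0],
    [12.7,-39.4,-2.5,0,0],
    [12.7,-39.4,-2.5,0,0],
    [0,0,0,-7.85,0],
    [0,0,0,-7.85,0],
    [0,0,0,-7.85,0],
  ],
)

```text
t: 19.65
eef_pos: [618.0, 130.6, 96.6]
tcp_rot: [-3.141, 0.001, 0.536]
ft_force: [-0.5, -0.1, 0.4]
opening: 1.0
grip_force: 0.0
```

>>> carry_out(
  motion=[
    [0,0,0,-7.85,0],
    [0,0,0,-7.85,0],
    [0,0,0,-7.85,0],
    [0,0,0,-7.85,0],
    [0,0,0,-7.85,0],
    [0,0,0,-7.85,0],
    [0,0,0,-7.85,0],
    [0,0,0,-7.85,0],
    [0,0,0,0,0],
    [0,0,0,0,0],
  ],
)

```text
t: 20.65
eef_pos: [618.3, 130.0, 97.0]
tcp_rot: [-3.141, 0.0, 1.622]
ft_force: [-0.2, -0.8, -0.2]
opening: 0.999
grip_force: 0.0
```

Run:
```python
from h import *
from cell import env
c=wrist(env,'w7');im=c['color'].astype(int)
n=np.array([0.0558*.5299,-.9984*.5299,.848]);a=np.radians(3.2);ex=np.array([np.cos(a),np.sin(a),0]);ey=np.array([-np.sin(a),np.cos(a),0])
O=np.array([543,320,80.])
def onp(uv,off):
    o,d=ray(c,uv);return o+d*(n@(O+n*off-o))/(n@d)
for v in range(5,180,12):
    row=im[v,230:420];k=np.where((row[:,1]<105)&(row[:,0]-row[:,2]>30))[0]
    if len(k)>12:
        l=onp((230+k.min(),v),18);r=onp((231+k.max(),v),18);print(v,k.min()+230,k.max()+231,((l+r)/2).round(1),np.linalg.norm(l-r).round(1))
print([(v,im[v,322].tolist()) for v in range(60,190,6)])
```

```text
20.65 [618.3 130.   97. ] [-1.7996e+02  1.0000e-02  9.2920e+01]
5 313 358 [618.3 267.7  65.9] 21.7
17 313 357 [618.5 263.3  63.2] 21.7
29 314 356 [618.9 258.8  60.4] 21.2
41 314 356 [619.3 254.1  57.4] 21.7
53 314 355 [619.5 249.1  54.3] 21.6
65 314 354 [619.7 243.8  51. ] 21.6
77 314 353 [619.8 238.3  47.6] 21.6
89 314 352 [620.  232.5  44. ] 21.6
101 315 351 [620.6 226.5  40.2] 21.0
113 230 420 [616.3 219.8  36.1] 114.1
125 230 420 [616.7 213.   31.9] 117.4
[(60, [121, 83, 41]), (66, [116, 75, 28]), (72, [124, 83, 45]), (78, [127, 86, 45]), (84, [125, 84, 46]), (90, [128, 86, 45]), (96, [125, 86, 44]), (102, [124, 82, 38]), (108, [127, 86, 44]), (114, [116, 78, 43]), (120, [118, 82, 40]), (126, [116, 81, 43]), (132, [147, 145, 144]), (138, [143, 141, 137]), (144, [144, 143, 141]), (150, [140, 138, 135]), (156, [140, 138, 135]), (162, [138, 138, 136]), (168, [135, 136, 134]), (174, [142, 139, 140]), (180, [146, 142, 142]), (186, [144, 146, 144])]
```

>>> carry_out(
  motion=[
    [0,0,17,-0.3,0],
    [0,0,17,0,0],
    [0,0,17,0,0],
    [24,1.8,0,0,0],
    [24,1.8,0,0,0],
    [22,1.6,0,0,0],
    [14,1.1,0,0,0],
    [8,0.6,0,0,0],
    [4,0.3,0,0,0],
    [0,0,4,0,0.4],
    [0,0,4,0,0.4],
    [0,0,0,0,0.4],
  ],
)

```text
t: 21.9
eef_pos: [619.7, 225.5, 37.6]
tcp_rot: [-3.14, 0.0, 1.63]
ft_force: [-0.1, 0.5, -0.1]
opening: 0.8
grip_force: 0.0
```

Run:
```python
from cell import env
s=env.state();print(s['eef_pos'],s['tau'].round(2),s['opening']*95)
```

```text
[619.67743501 225.50325407  37.63070753] [ 2.400e-01 -7.047e+01 -1.924e+01  7.000e-02 -8.000e-02  0.000e+00] 75.97933989292278
```

>>> carry_out(
  motion=[
    [1,0.8,0,0,1],
    [0,0,0,0,1],
    [0,0,0,0,1],
    [0,0,0,0,1],
    [0,0,0,0,1],
    [0,0,0,0,1],
    [0,0,0,0,1],
    [0,0,0,0,1],
    [0,0,0,0,1],
    [0,0,0,0,1],
  ],
)

```text
t: 22.9
eef_pos: [620.7, 227.3, 38.5]
tcp_rot: [3.141, 0.0, 1.631]
ft_force: [-0.5, -0.2, 0.9]
opening: 0.226
grip_force: 30.0
```

>>> carry_out(
  motion=[
    [-2,0,-4,0,1],
    [-3,0,-5,0,1],
    [-3,0,-5,0,1],
    [-4,0,-6,0,1],
    [-4,0,-6,0,1],
    [2,0,-25,0,1],
    [3,0,-30,0,1],
    [3,0,-30,0,1],
    [3,0,-30,0,1],
    [0,0,-5,0,1],
    [0,0,0,0,1],
  ],
)

```text
t: 24.0
eef_pos: [621.0, 222.2, 185.1]
tcp_rot: [3.14, -0.0, 1.631]
ft_force: [0.7, 0.3, -1.6]
opening: 0.227
grip_force: 30.0
```

Run:
```python
from h import *
from cell import env
c=wrist(env,'w8');im=c['color'].astype(int)
print([(v,im[v,320].tolist()) for v in range(0,320,10)])
```

```text
24.0 [621.  222.2 185.1] [ 1.7991e+02 -1.0000e-02  9.3450e+01]
[(0, [126, 128, 125]), (10, [129, 128, 123]), (20, [132, 131, 128]), (30, [131, 127, 129]), (40, [127, 85, 45]), (50, [125, 87, 49]), (60, [126, 83, 47]), (70, [161, 166, 168]), (80, [167, 172, 174]), (90, [169, 173, 175]), (100, [168, 171, 174]), (110, [164, 170, 169]), (120, [167, 171, 172]), (130, [170, 174, 175]), (140, [172, 174, 176]), (150, [172, 175, 177]), (160, [121, 125, 119]), (170, [123, 87, 55]), (180, [117, 82, 51]), (190, [117, 81, 49]), (200, [112, 74, 41]), (210, [113, 79, 42]), (220, [129, 97, 52]), (230, [149, 114, 45]), (240, [115, 80, 43]), (250, [117, 76, 45]), (260, [116, 80, 48]), (270, [116, 77, 45]), (280, [118, 82, 48]), (290, [133, 103, 51]), (300, [115, 77, 40]), (310, [132, 130, 125])]
```

>>> carry_out(
  motion=[
    [-0.5,0,-7,0,1],
    [-1.5,0,-7,0,1],
    [-1.8,0,-7,0,1],
    [-1.8,0,-7,0,1],
    [-1.8,0,-7,0,1],
    [-1.8,0,-7,0,1],
    [-1.8,0,-7,0,1],
    [-1.5,0,-7,0,1],
    [-1.5,0,-6,0,1],
    [0,0,0,0,1],
  ],
)

```text
t: 25.05
eef_pos: [622.0, 208.4, 247.5]
tcp_rot: [3.14, -0.0, 1.631]
ft_force: [-1.1, 0.4, -1.2]
opening: 0.231
grip_force: 30.0
```

>>> carry_out(
  motion=[
    [-10,0,6,0,1],
    [-35,-8,15,0,1],
    [-35,-8,20,0,1],
    [-35,-8,25,0,1],
    [-35,-8,25,0,1],
    [-35,-9,25,0,1],
    [-35,-9,20,0,1],
    [0,0,30,0,1],
    [0,0,20,0,1],
    [0,0,15,0,1],
    [0,0,10,0,1],
    [0,0,0,0,1],
  ],
)

```text
t: 26.25
eef_pos: [584.5, -14.5, 34.1]
tcp_rot: [-3.14, -0.0, 1.631]
ft_force: [-0.5, -0.5, -1.1]
opening: 0.228
grip_force: 30.0
```

Run:
```python
from h import *
from cell import env
st=env.state();s=env.read_camera('side');print(st['eef_pos'],st['opening']*95)
yaw=st['tcp_rot'][2];fx=np.array([np.cos(yaw),np.sin(yaw),0]);nn=np.array([-fx[1],fx[0],0]);p0=np.array(st['eef_pos'])
q=np.array([proj(s,p0+fx*k) for k in(0,120)]);x0,y0=(q.min(0)-15).astype(int);x1,y1=(q.max(0)+15).astype(int);print(x0,y0,x1,y1)
im=s['color'][y0:y1,x0:x1].astype(int);m=(im[...,0]-im[...,2]>30)
v,u=np.where(m)
def pl(uv):
    o,d=ray(s,uv);p=o+d*(nn@(p0-o))/(nn@d);w=p-p0;return (w@fx).round(1),w[2].round(1)
for r in range(v.min(),v.max()+1,4): print(r+y0,(v==r).sum(),pl((u[v==r].mean()+x0+.5,r+y0+.5)))
```

```text
[584.45067852 -14.53034817  34.12338852] 21.63502276849406
248 271 291 340
275 4 (np.float64(-11.6), np.float64(32.3))
279 2 (np.float64(-84.3), np.float64(-79.1))
283 6 (np.float64(-6.3), np.float64(5.1))
287 9 (np.float64(-3.2), np.float64(-8.2))
291 9 (np.float64(10.5), np.float64(-7.3))
295 9 (np.float64(20.8), np.float64(-10.9))
299 9 (np.float64(38.1), np.float64(-4.4))
303 9 (np.float64(48.1), np.float64(-8.0))
307 8 (np.float64(61.4), np.float64(-6.5))
311 9 (np.float64(74.5), np.float64(-5.1))
315 10 (np.float64(87.4), np.float64(-3.7))
319 9 (np.float64(100.1), np.float64(-2.3))
323 7 (np.float64(103.4), np.float64(-15.6))
```

>>> carry_out(
  motion=[
    [0,0,6,0,1],
    [0,0,5,0,1],
    [0,0,4,0,1],
    [0,0,2,0,1],
    [0,0,1,0,1],
    [0,0,1,0,1],
    [0,0,0,0,1],
  ],
)

```text
t: 27.0
eef_pos: [585.1, -14.2, 16.4]
tcp_rot: [3.141, 0.0, 1.631]
ft_force: [0.1, -0.3, -1.2]
opening: 0.232
grip_force: 30.0
```

>>> carry_out(
  motion=[
    [0,0,1,0,1],
    [0,0,1,0,1],
    [0,0,1,0,1],
    [0,0,0,0,1],
  ],
)

```text
t: 27.4
eef_pos: [585.1, -14.2, 13.5]
tcp_rot: [3.142, 0.0, 1.631]
ft_force: [-0.2, 0.4, -0.0]
opening: 0.231
grip_force: 30.0
```

>>> carry_out(
  motion=[
    [0,0,1,0,1],
    [0,0,1,0,1],
    [0,0,0,0,1],
  ],
)

```text
t: 27.7
eef_pos: [585.2, -14.1, 12.9]
tcp_rot: [3.141, 0.0, 1.631]
ft_force: [-5.1, 2.1, 18.6]
opening: 0.229
grip_force: 30.0
```

>>> carry_out(
  motion=[
    [0,0,-1,0,1],
    [0,0,0,0,0.5],
    [0,0,0,0,0.5],
    [0,0,0,0,0.5],
    [0,0,0,0,0.5],
    [0,0,0,0,0.5],
    [23,0,0,0,0.5],
    [23,0,0,0,0.5],
    [23,0,0,0,0.5],
    [0,0,0,0,0.5],
  ],
)

```text
t: 28.7
eef_pos: [580.6, 56.7, 12.3]
tcp_rot: [-3.141, -0.0, 1.633]
ft_force: [-0.2, 0.5, 0.6]
opening: 0.499
grip_force: 0.0
```

```bash
cat > sc.py <<'E'
from h import *
from cell import env
import sys
z=float(sys.argv[1]);O=np.array([float(a) for a in sys.argv[2:4]]+[0]);yaw=np.radians(float(sys.argv[4]))
c=wrist(env,'ws');im=c['color'].astype(int);s=env.state()
ex=np.array([np.cos(yaw),np.sin(yaw),0]);ey=np.array([-np.sin(yaw),np.cos(yaw),0])
tr=lambda p:((p-O)@ex,(p-O)@ey)
print('tcp',np.round(tr(np.array(s['eef_pos'])),1))
h=(im[...,0]-im[...,2]>30)
for v in range(120,330,12):
    k=np.where(h[v,270:370])[0]
    if len(k)>8: a,b=[onz(c,(270+e,v),z+18) for e in(k.min(),k.max()+1)];print(v,np.round(tr((a+b)/2),1),np.linalg.norm(a-b).round(1))
k=np.where(h[:320,318:324].all(1))[0];print('handle end',k.min(),np.round(tr(onz(c,(321,k.min()),z+18)),1))
g=im[:,290:350].mean(2).mean(1);print([(v,int(g[v])) for v in range(20,200,5)])
E
P=$(python3 -c "
from cell import env
s=env.state();print(s['eef_pos'][0],s['eef_pos'][1],s['tcp_rot'][2]*57.29578)"); python3 sc.py 0 $P
```

```text
28.7 [580.6  56.7  12.3] [-179.99   -0.     93.59]
tcp [-1.2 -0.2]
216 [41.9 -0.2] 20.1
228 [36.2  0.1] 20.8
240 [30.4  0.1] 21.0
252 [24.5 -0.2] 20.7
264 [18.5 -0.2] 20.9
276 [12.3 -0.2] 21.1
288 [6. 0.] 20.9
300 [-0.4  0. ] 21.1
312 [-6.9 -0.2] 20.8
324 [-13.6   0. ] 20.5
handle end 207 [46.1 -0.2]
[(20, 141), (25, 141), (30, 141), (35, 142), (40, 141), (45, 142), (50, 143), (55, 142), (60, 142), (65, 142), (70, 141), (75, 140), (80, 157), (85, 160), (90, 161), (95, 161), (100, 161), (105, 161), (110, 161), (115, 161), (120, 161), (125, 162), (130, 162), (135, 162), (140, 162), (145, 162), (150, 162), (155, 162), (160, 162), (165, 162), (170, 162), (175, 162), (180, 162), (185, 162), (190, 162), (195, 162)]
```

>>> carry_out(
  motion=[
    [0,0,1,0,1],
    [0,0,0,0,1],
    [0,0,0,0,1],
    [0,0,0,0,1],
    [0,0,0,0,1],
    [0,0,0,0,1],
    [0,0,-10,0,1],
    [0,0,-25,0,1],
    [0,0,-25,0,1],
    [0,0,0,-7.78,1],
    [0,0,0,-7.78,1],
    [0,0,0,-7.78,1],
  ],
)

```text
t: 29.95
eef_pos: [581.0, 54.7, 72.4]
tcp_rot: [3.141, 0.0, 2.044]
ft_force: [0.5, -0.1, -0.3]
opening: 0.224
grip_force: 30.0
```

>>> carry_out(
  motion=[
    [0,0,0,-7.78,1],
    [0,0,0,-7.78,1],
    [0,0,0,-7.78,1],
    [0,0,0,-7.78,1],
    [0,0,0,-7.78,1],
    [0,0,0,-7.78,1],
    [0,0,0,-7.78,1],
    [0,0,0,-7.78,1],
    [0,0,0,-7.78,1],
    [0,0,0,0,1],
  ],
)

```text
t: 30.95
eef_pos: [581.0, 54.7, 72.1]
tcp_rot: [-3.141, 0.0, -3.021]
ft_force: [0.4, -0.8, -0.3]
opening: 0.225
grip_force: 30.0
```

>>> carry_out(
  motion=[
    [6.9,-36.7,0,0,1],
    [6.9,-36.7,0,0,1],
    [6.9,-36.7,0,0,1],
    [6.9,-36.7,0,0,1],
    [6.9,-36.5,0,0,1],
    [0,0,0,0,1],
    [0,0,0,0,1],
  ],
)

```text
t: 31.65
eef_pos: [568.3, -132.0, 71.7]
tcp_rot: [3.142, 0.0, -3.028]
ft_force: [0.2, 0.0, -0.9]
opening: 0.232
grip_force: 30.0
```

```bash
python3 sc.py 61 558 -183.1 6.95
python3 - <<'E'
from h import *
c=pickle.load(open('ws.pkl','rb'))
yaw=np.radians(6.95);O=np.array([558,-183.1,0]);ex=np.array([np.cos(yaw),np.sin(yaw),0])
for v in range(30,110,10): print(v,((onz(c,(321,v),65)-O)@ex).round(1),end=' ')
E
```

```text
31.65 [ 568.3 -132.    71.7] [ 180.      0.   -173.46]
tcp [16.5 50.3]
204 [-31.8  50. ] 16.1
216 [-26.3  50.1] 21.2
228 [-20.7  50.1] 21.4
240 [-14.9  50.1] 21.7
252 [-9.1 50. ] 21.9
264 [-3.1 50. ] 22.1
276 [ 2.9 50. ] 22.3
288 [ 9.1 50.2] 22.1
300 [15.5 49.9] 21.8
312 [21.9 49.8] 22.0
324 [28.5 49.6] 49.5
handle end 203 [-32.2  50.4]
[(20, 168), (25, 169), (30, 169), (35, 169), (40, 169), (45, 170), (50, 52), (55, 54), (60, 97), (65, 165), (70, 163), (75, 191), (80, 191), (85, 191), (90, 192), (95, 192), (100, 192), (105, 192), (110, 192), (115, 192), (120, 192), (125, 192), (130, 193), (135, 193), (140, 193), (145, 193), (150, 193), (155, 193), (160, 193), (165, 193), (170, 193), (175, 192), (180, 193), (185, 193), (190, 192), (195, 193)]
30 -104.7 40 -100.9 50 -97.0 60 -93.0 70 -89.0 80 -84.9 90 -80.8 100 -76.6
```

>>> carry_out(
  motion=[
    [-0.6,0,10,0,1],
    [0,0,16,0,1],
    [0,0,12,0,1],
    [0,0,6,0,1],
    [0,0,4,0,1],
    [0,0,3,0,1],
    [0,0,2,0,1],
    [0,0,2,0,1],
    [0,0,0,0,1],
  ],
)

```text
t: 32.6
eef_pos: [569.0, -131.4, 16.4]
tcp_rot: [-3.141, 0.0, -3.023]
ft_force: [0.8, 1.0, -1.1]
opening: 0.231
grip_force: 30.0
```

>>> carry_out(
  motion=[
    [0,0,1,0,1],
    [0,0,0.5,0,1],
    [0,0,0,0,1],
  ],
)

```text
t: 32.9
eef_pos: [569.2, -131.5, 15.4]
tcp_rot: [-3.141, 0.0, -3.023]
ft_force: [-1.1, -0.2, 5.2]
opening: 0.229
grip_force: 30.0
```

>>> carry_out(
  motion=[
    [0,0,0,0,0.5],
    [0,0,0,0,0.5],
    [0,0,0,0,0.5],
    [0,0,0,0,0.5],
    [0,0,-10,0,0.5],
    [0,0,-30,0,0.5],
    [0,0,-40,0,0.5],
    [0,0,-50,0,0.5],
    [0,0,-40,0,0.5],
    [35,0,0,0,0.5],
    [0,0,0,0,0.5],
  ],
)

```text
t: 34.0
eef_pos: [531.8, -135.4, 186.8]
tcp_rot: [-3.141, 0.001, -3.023]
ft_force: [-0.7, 0.4, -0.3]
opening: 0.499
grip_force: 0.0
```

```bash
python3 sc.py 4 558 -183.1 6.95 | head -12; cp pics/ws.png pics/final.png
```

```text
34.0 [ 531.8 -135.4  186.8] [-1.7996e+02  4.0000e-02 -1.7321e+02]
tcp [-18.8  50.2]
216 [-22.7  50.6] 22.9
228 [-10.9  50.6] 23.1
240 [ 1.2 50.6] 23.4
252 [13.5 51. ] 22.6
264 [26.1 51. ] 22.8
276 [38.9 51. ] 23.1
288 [52.1 50.5] 22.3
300 [65.4 50.4] 22.5
312 [79.1 50.4] 22.8
324 [93.  50.9] 22.0
```

View pics/final.png

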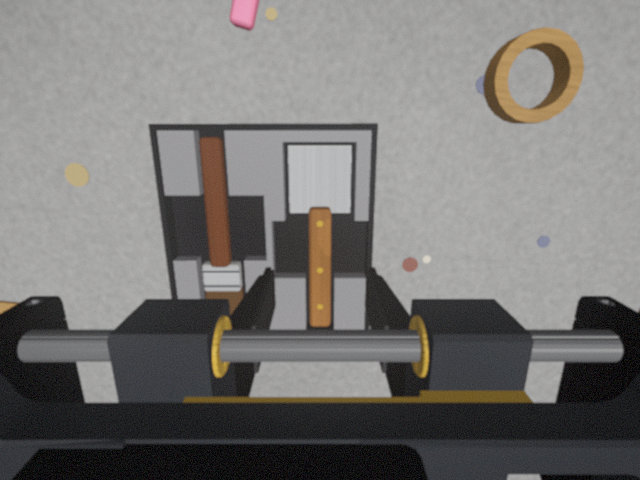

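Both tools lie inside their compartments: the scraper's blade fits its slot (rows 143–213, cols 287–353), and the brush is centred in its own at cols 200–245. I'm handing the job in.

```bash
python3 -c "
from cell import env
print(env.job_done())"
```

```text
the job is handed in; nothing more can be done
None
```

I put the brush and the scraper flat in their own compartments, same side up, and handed the job in at about 34 s of robot time; the wrist housing touched the lamp bar once at about 20 N (40 N limit), and the hand-in returned no verdict.

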